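# Load the backup cell of a laboratory analyser

## Task

Pull the white guard panel straight up out of the slots across the battery bay and put it down in the small open white bin. Then load the longer of the two cells from the rack: push its flat end against the bay's spring contact, and tip its nub end down so that the nub drops into the forked end wall and the cell lies fully home; let go of it. Leave the shorter cell on the rack and everything else on the counter undisturbed.

Things in the scene. Friction and masses are not known exactly. Their poses are not given: they have to be found in the camera images.
- bay: Grey open battery bay, fixed to the counter, 225 mm long (own x), 124 mm wide (own y). Origin on the counter; own z up; +x points to the forked end wall, -x to the spring contact. Its floor is 30 mm above the counter. Behind the spring contact a housing block, x = -88 to -114 mm, 50 mm wide, its top 76 mm above the counter.
- bay_seat (a point): Where the centre of a loaded cell lies: (0, 0, 56) mm of the bay; axes as the bay's. The cell lies along own x on two V-shaped saddles at x = -53 and +44 mm (each 8 mm long), its shoulder against the forked wall. From x = -30 to 65 mm only the one saddle stands on the floor (26 mm below this point), so fingers can reach down beside the cell's middle.
- bay_fork (a point): Point on the inner face of the forked end wall, at (65, 0, 56) mm of the bay. The wall is two posts, x = 65 to 77 mm, y = 9 to 24 mm on either side, tops 60 mm above the counter, with an 18 mm gap between, open at the top, in which the nub lies. The cell's shoulder bears on the posts.
- bay_slots (a point): Midway between the two guide posts of the guard panel, at (-40, 0, 70) mm of the bay, level with their tops. The posts span x = -50 to -30 mm, y = 36 to 52 mm on either side; their slots are 8 mm wide, for the panel's two upright edges.
- plunger (a joint): Travel of the bay's spring contact, in m: 0 = fully out (towards the forked end), up to 0.020 = fully pressed towards own -x of the bay. It pushes back with 3.6 N at 0, plus 0.3 N per mm. With the cell home it reads 0.008.
- plunger_face (a point): Centre of the spring contact's face, a round steel button 22 mm across, facing the bay's +x. At joint 0 it is at (-57, 0, 56) mm of the bay.
- guard_center (a point): Centre of the white plastic guard panel, about 50 g: own x across its 5 mm thickness, own y along its 84 mm width, own z up its 80 mm height. At the start it stands on the bay's floor in the slots (centre at about (-40, 0, 70) mm of the bay), and must rise 40 mm to leave them. Along its top edge it has a rim 9 mm thick, 60 mm long, 14 mm high.
- guard_rim (a point): Centre of the guard panel's top rim, 33 mm above the panel's centre: the place to pinch it, across its own x.
- cell_center (a point): Centre of the longer cell: a grey cylinder of 36 mm diameter, 130 mm long without its nub, about 0.29 kg. Own x runs along it towards the nub end. The nub is 14 mm in diameter and projects 8 mm; the other end is flat.
- cell_nub (a point): Centre of the longer cell's nub-end shoulder (65 mm along own x from its centre), where the nub begins.
- short_center (a point): Centre of the shorter cell: same diameter and nub, but 95 mm long. To be left on the rack.
- rack: Steel rack for two cells, fixed to the counter, 105 (own x) x 168 (own y) mm, base plate 6 mm thick. Origin on the counter. The cells lie along own x at y = -43 and +43 mm, axes 36 mm above the counter, nubs towards +x; either cell may be in either place. V saddles at x = -34 and +34 mm: the cells' middles are free on both sides.
- bin: Small open white plastic bin, fixed to the counter, 86 (own x) x 122 (own y) x 55 mm high, walls and floor 5 mm. Origin at the centre of its underside. The panel fits in upright with its width along own y, and may lean or lie there.
- cup: Bystander, to be left alone: a small clear specimen cup with white screw lid, 44 mm wide, 55 mm high. Origin at its underside.
- reagent: Bystander, to be left alone: a white reagent bottle, 60 mm wide, 115 mm high. Origin at its underside.
- tipbox: Bystander, to be left alone: a grey pipette-tip box with clear lid, 85 x 125 x 65 mm. Origin at its underside.
- tubes: Bystander, to be left alone: a white tube rack with capped tubes, 70 x 200 x 90 mm. Origin at its underside.
- carton: Bystander, to be left alone: a plain paper carton, 90 x 70 x 100 mm. Origin at its underside.
- clock: Bystander, to be left alone: a white desk thermometer with grey display, 50 x 100 x 75 mm. Origin at its underside.
- driver: Bystander, to be left alone: a screwdriver with grey handle, 160 mm long, lying on the counter. Origin at its underside.
- cell: The longer cell as a whole: same point and axes as cell_center.
- guard: The guard panel as a whole: same point and axes as guard_center.
There are look-alikes about, which are no part of the job. There is more than one size of the guard; the job needs the middle-sized.

How it is judged (in metres and radians):
On the way, in this order (a step that is already met when the one before it is completed fails the run):
1. the guard panel has been drawn up out of the bay's slots (z of guard_center in the frame of bay above 0.112 m and x of guard_center in the frame of bay between -0.07 and -0.01 m and y of guard_center in the frame of bay between -0.03 and 0.03 m), for 0.1 s.
2. the guard panel is in the bin, let go of and at rest (x of guard_center in the frame of bin between -0.045 and 0.045 m and y of guard_center in the frame of bin between -0.06 and 0.06 m and z of guard_center in the frame of bin between 0 and 0.052 m and linear speed of guard below 0.03 m/s and contact force between guard and the fingers below 0.1 N), for 0.2 s.
3. the longer cell's flat end presses the spring in, its nub end still raised 15 mm or more (value of joint plunger above 0.003 m and contact force between cell and plunger above 1 N and z of cell_nub in the frame of bay above 0.071 m and x of cell_nub in the frame of bay above 0 m), for 0.1 s.
At the end, for the whole second after the job is handed in: Longer cell home in the bay: centre within 4 mm of its seat in each direction, in line within 0.06 rad, nub at the forked end, spring contact pressed in 4 to 12 mm. Guard panel inside the bin, its centre less than 52 mm above the bin's underside. Both at rest (x of cell_center in the frame of bay between -0.004 and 0.004 m and y of cell_center in the frame of bay between -0.004 and 0.004 m and z of cell_center in the frame of bay between 0.052 and 0.06 m and angle between the x axis of cell_center and the x axis of bay, either way round below 0.06 rad and x of cell_nub in the frame of bay above 0.05 m and value of joint plunger between 0.004 and 0.012 m and x of guard_center in the frame of bin between -0.045 and 0.045 m and y of guard_center in the frame of bin between -0.06 and 0.06 m and z of guard_center in the frame of bin between 0 and 0.052 m and linear speed of each of cell, guard below 0.02 m/s); the robot touches nothing.
It fails at once if the shorter cell is moved more than 15 mm or taken off the rack (distance of short_center from where it was at the start of the episode above 0.015 m).
It fails at once if a bystander on the counter is moved more than 20 mm (distance of any of cup, reagent, tipbox, tubes, carton, clock, driver from where it was at the start of the episode above 0.02 m).
It also fails if it takes over 58 s, if anything falls off the work surface, if the arm or the gripper's body presses on something with over 40 N, if the wrist force passes 120 N, or if a joint passes its speed limit or range.

## Robot

A 6-joint arm with a two-finger parallel gripper is mounted at the origin on the work surface. World frame = base frame: x ahead of the robot, y to its left, z up, the work surface at z = 0. Lengths are in mm, angles in rad, forces in N, time in s.
With the tool pointing down it reaches from about 275 to 775 mm from the base axis. Payload 14.6 kg.
Tool frame: the origin (TCP) lies between the finger pads; the fingertips stand 19 mm ahead of it and the grasp point (between the pads) is the TCP; z points along the fingers, y is the line along which they close (so a half turn about z gives the same grasp; the last joint's range is limited). The gripper opens to 85 mm and grips with 20 to 120 N. Pads are 22 mm wide; open, the fingers measure 114 mm over their backs; the gripper's body (76 mm by 85 mm) begins 54 mm behind the grasp point. The pads swing forward as they close: fully open they stand 13 mm farther back than shut.
Start: joints at [1.05, 0.263, -0.048, 1.259, 0, 1.415], TCP at [187.795, 490.267, 250.278] pointing down, gripper open.
Joint ranges: [-2.65, 2.65], [-0.89, 1.7], [-1.18, 1.37], [-2.13, 2.11], [-1.35, 1.29], [-3.14, 3.14]. Speed limits (rad/s): [1.89, 1.89, 2.57, 2.79, 3.14, 3.14].

## Interface

Orientations are given as a unit quaternion [w, x, y, z].
In Python, from cell import robot gives the robot as it stands.
- The arm moves only by the tool play_rows, never from a script. Its argument "motion" is a list of rows, each a list of 6 numbers: the shift along the tool's x, y, z in mm, then the turn, a rotation vector about the tool's x, y, z in degrees. A call has 1 to 20 rows; each row is the pose to reach, as a shift and turn from the pose commanded when the call began, along the tool's axes at that moment; what a row does not reach only later rows make up. A row lasts 1/12 s, in which the tool goes at most 41.7 mm and 7.16 degrees, less where a joint would pass 70% of its speed; a pose out of reach is approached as far as the arm can. A call with a gripper value outside its range is refused whole. "jaw" is the opening, from -1 (shut) to 1 (fully open), set as the call begins (left out, the last holds). The fingers move at their own pace and stop on an object; the grip force is fixed at half the most. Time passes only in rows, so rows that repeat a pose let the fingers close. It gives the time, the measured TCP pose, the force, the opening and the grip force at its end, in the units of the state.
- robot.read_state(): the state, without advancing time (a new reading comes with each control period).
- robot.get_image(name): name is "scene" or "top" or "wrist"; returns a dict with "pixels" (400x640x3 uint8, blue, green, red), "range_z" (400x640 float32, mm along the optical axis (not along the pixel's ray), 0 where there is no reading), "fx", "fy", "cx", "cy" (pixels), "pose" (4x4, takes a point from camera to world coordinates). Camera axes: x right, y down, z forward; pixel columns grow to the right and rows downward; lengths in mm; the calibration is good to about 2 mm. The wrist camera is an equidistant fisheye: a pixel r from the principal point sees the ray r / f radians off the axis. A picture is of the moment at which its call begins.
- robot.sign_off(): hands the job in; it is judged then, once.
Trained networks look in a picture, given as the dict that the camera call returned (one of the last four; its "shot" number tells which), for a name from the list of things; names that differ only in an ending like _2 or _b are one class to them, and where a whole thing is asked for, a point or a joint stands for the part that bears it (a point fixed in the world has none). Each returns a list of dicts, best first, with "score" (0 to 1); they miss things now and then, are a little off and sometimes report something else, mostly with a low value. They report only what shows in the picture. A call takes as long as a camera call. They do not tell look-alikes from the thing itself.
- robot.find_in(name, picture): "bbox" ([left, top, right, bottom] in pixels, round what is visible of it).
- robot.trace(name, picture): "pixels" (400x640 bool, what is visible of it) and "bbox" ([left, top, right, bottom] in pixels, round what is visible of it).
The state is a dict: "time_s": time; "joint_positions": joint angles; "joint_vel": joint speeds; "effort": joint torques, N m; "eef_pos": TCP position; "tool_rot": TCP orientation; "contact_force": force on the tool from outside, world axes, zero at the start; "moment": the same for the moment, N m; "width": finger opening in mm; "gripper_force": force on a finger pad.
Only numpy, scipy, OpenCV 4.12 (cv2) and the standard library are available. Lean on these libraries where they do the work, as an engineer would, in place of code of your own. Each camera call takes 0.05 s, during which the arm holds its last target. There are 200 camera calls.

## Working session

There is one attempt and no reset: what is moved stays moved. The work goes in short steps, Python scripts to look and compute and a tool call to move; the robot and the scene stay as the last step left them, time stands still between calls to the robot, and variables do not carry over. Pictures are saved under pics/ and viewed, at most 10 in all, crops included, and the job is handed in when it is done.

Besides the shell and the picture viewer there is one more tool, called after "Call:" by a JSON object that holds its "op" and its "data", one argument or row to a line. play_rows: Moves the arm, as the interface text tells. Its arguments: {"type":"object","properties":{"motion":{"type":"array","items":{"type":"array","items":{"type":"number"}}},"jaw":{"type":"number"}},"required":["motion"]}

```bash
mkdir -p pics; ls
cat > h.py <<'E'
import numpy as np, cv2
from cell import robot
def pts(im,mask=None):
    z=im["range_z"]; v,u=np.nonzero((z>0)&(mask if mask is not None else True)); d=z[v,u]
    P=np.stack([(u-im["cx"])/im["fx"]*d,(v-im["cy"])/im["fy"]*d,d],1)
    T=np.array(im["pose"]); return P@T[:3,:3].T+T[:3,3],u,v
def stats(P):
    return np.round(np.median(P,0)).astype(int).tolist(),np.round(np.percentile(P,2,axis=0)).astype(int).tolist(),np.round(np.percentile(P,98,axis=0)).astype(int).tolist()
E
python3 - <<'E'
from h import *
for n in ["top","scene"]:
    im=robot.get_image(n); cv2.imwrite(f"pics/{n}0.png",im["pixels"]); np.save(f"{n}.npy",im,allow_pickle=True)
    for t in ["bay","guard","cell","short_center","rack","bin"]:
        for r in robot.trace(t,im)[:4]:
            P,_,_=pts(im,r["pixels"]); print(n,t,round(r["score"],2),np.round(r["bbox"]).tolist(),*(stats(P) if len(P) else []))
    print(np.round(im["pose"],2).tolist())
E
```

```text
pics
top bay 0.74 [263.0, 183.0, 349.0, 240.0] [523, 71, 32] [460, -39, 13] [594, 178, 78]
top guard 0.69 [313.0, 192.0, 314.0, 214.0] [538, 41, 111] [508, 37, 109] [561, 46, 114]
top cell 0.85 [444.0, 197.0, 499.0, 218.0] [540, -362, 52] [523, -427, 8] [561, -298, 57]
top cell 0.16 [319.0, 204.0, 329.0, 217.0] [534, 12, 62] [524, -4, 30] [548, 25, 68]
top short_center 0.92 [450.0, 233.0, 491.0, 248.0] [456, -353, 52] [440, -403, 36] [474, -306, 57]
top rack 0.78 [447.0, 196.0, 484.0, 261.0] [495, -361, 7] [416, -416, 1] [583, -309, 44]
top bin 0.95 [179.0, 194.0, 219.0, 244.0] [498, 355, 9] [436, 303, 2] [556, 390, 58]
[[0.03, -0.98, 0.18, 375.99], [-1.0, -0.02, 0.04, -7.55], [-0.03, -0.18, -0.98, 1053.27], [0.0, 0.0, 0.0, 1.0]]
scene bay 0.71 [297.0, 182.0, 384.0, 241.0] [556, 81, 30] [466, -28, 3] [604, 183, 74]
scene bay 0.46 [255.0, 239.0, 314.0, 296.0] [814, 60, 62] [757, -12, 1] [843, 113, 68]
scene bay 0.33 [151.0, 159.0, 196.0, 198.0] [703, -412, 58] [662, -472, 4] [715, -377, 77]
scene guard 0.81 [324.0, 180.0, 338.0, 208.0] [538, 44, 83] [504, 38, 35] [577, 51, 111]
scene 
[... 509 characters left out ...]
5.0] [725, 437, 96] [651, 402, 7] [738, 469, 103]
scene rack 0.74 [200.0, 148.0, 256.0, 179.0] [506, -358, 5] [441, -413, -2] [585, -308, 25]
scene rack 0.69 [296.0, 179.0, 386.0, 240.0] [555, 80, 30] [468, -28, 3] [604, 183, 74]
scene rack 0.6 [150.0, 161.0, 198.0, 196.0] [701, -414, 55] [605, -479, -2] [715, -377, 77]
scene rack 0.21 [368.0, 173.0, 383.0, 202.0] [404, 123, 39] [375, 101, 3] [415, 139, 57]
scene bin 0.79 [412.0, 215.0, 460.0, 268.0] [489, 348, 19] [438, 307, -1] [563, 394, 56]
scene bin 0.65 [417.0, 265.0, 461.0, 326.0] [725, 437, 96] [650, 402, 8] [738, 469, 103]
[[-0.51, 0.57, -0.64, 1488.3], [0.86, 0.35, -0.37, 566.7], [0.01, -0.74, -0.67, 1077.18], [0.0, 0.0, 0.0, 1.0]]
```

View pics/top0.png

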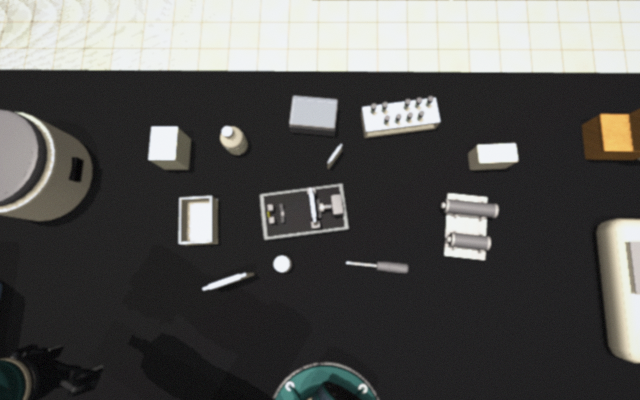

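View pics/scene0.png

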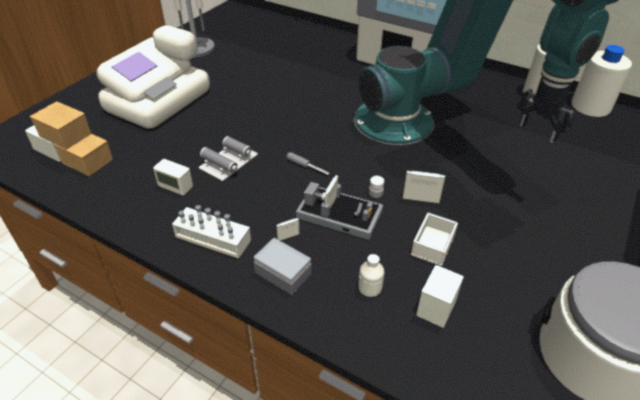

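The top view shows the bay at (304,211) with the spring and housing to its right and the fork to its left, along world +y. The bin is at (198,220) and the rack at (466,227), with the longer cell at (470,208) and the shorter at (470,240).

There are three guard candidates in the scene view: one in the bay slots at (331,194), a small plate at (288,229) and a large plate at (425,187). The one in the bay fits, because it stands in the slots and is the middle size. I'll confirm that in a crop and fit the poses.

Run:
```python
from h import *
for n in ["top","scene"]:
    im=np.load(f"{n}.npy",allow_pickle=True).item()
    P,u,v=pts(im)
    def rect(lo,hi,zl,zh):
        m=(P[:,0]>lo[0])&(P[:,0]<hi[0])&(P[:,1]>lo[1])&(P[:,1]<hi[1])&(P[:,2]>zl)&(P[:,2]<zh)
        Q=P[m]; r=cv2.minAreaRect(Q[:,:2].astype(np.float32)); return len(Q),np.round(r[0],1),np.round(r[1],1),round(r[2],1),np.round(Q.mean(0),1)
    print(n,"bay",rect((430,-60),(640,220),10,140))
    print("bay rim",rect((430,-60),(640,220),14,45))
    print("guardrim",rect((480,20),(600,65),100,130))
    print("bin",rect((420,280),(580,410),15,75)); print("bintop",rect((420,280),(580,410),48,75))
    print("cellL",rect((505,-440),(600,-280),44,70)); print("cellS",rect((430,-430),(495,-290),44,70))
    print("rack",rect((400,-430),(600,-290),3,80))
    print("plunger/housing",rect((500,-40),(570,22),60,90))
    for zc in ["smallplate",(620,-80),(730,30)],["bigplate",(200,190),(380,310)]:
        print(zc[0],rect(zc[1],zc[2],10,130))
im=np.load("scene.npy",allow_pickle=True).item()["pixels"]
cv2.imwrite("pics/crop.png",cv2.resize(im[160:260,260:460],None,fx=4,fy=4,interpolation=cv2.INTER_CUBIC))
s=robot.read_state(); print(s)
```

```text
top bay (3943, array([527.3,  69.8]), array([128. , 226.7]), 8.7, array([523.9,  68.3,  38.6]))
bay rim (3293, array([527.3,  69.8]), array([128. , 226.7]), 8.7, array([523. ,  75. ,  31.6]))
guardrim (115, array([530.6,  41.1]), array([82.4,  9. ]), 8.5, array([530.4,  41.1, 110.7]))
bin (846, array([495.6, 348.2]), array([122.1,  87.9]), 4.2, array([496.7, 348. ,  42. ]))
bintop (387, array([495.7, 348.6]), array([122.1,  87.1]), 4.1, array([495.4, 346.3,  54.8]))
cellL (655, array([ 543.1, -361. ]), array([139.1,  33.8]), 84.6, array([ 542. , -363.7,   51.8]))
cellS (509, array([ 457.3, -355.3]), array([104.4,  33.7]), 85.8, array([ 456.5, -357.3,   51.8]))
rack (2938, array([ 500.3, -360. ]), array([139.9, 199. ]), 90.0, array([ 498.7, -359. ,   27.2]))
plunger/housing (262, array([538.5,  -4.2]), array([51. , 55.6]), 8.6, array([538.3, -13.2,  74. ]))
smallplate (113, array([678.3, -11.2]), array([ 6.7, 62.8]), 56.1, array([676. , -10.6,  46.4]))
bigplate (267, array([341.9, 248.6]), array([ 11.8, 110.6]), 20.5, array([343. , 243.4,  91. ]))
scene bay (2847, array([531.7,  70.9]
[... 1034 characters left out ...]
s': 0.7, 'joint_positions': array([ 1.04966825e+00,  2.63082161e-01, -4.82866550e-02,  1.25940114e+00,
        1.87123294e-06,  1.41550358e+00]), 'joint_vel': array([-0.00048136,  0.00027033,  0.00073016,  0.00172458, -0.00036607,
        0.00062745]), 'effort': array([-1.77773945e-03, -6.37301660e+01,  3.84733164e+01,  1.01576039e-03,
       -2.37069908e-04,  3.35983691e-05]), 'eef_pos': array([187.81254691, 490.26442453, 250.29243866]), 'tool_rot': array([3.49217640e-06, 1.81899335e-01, 9.83317157e-01, 1.27485485e-05]), 'contact_force': array([ 0.2913783 , -0.37162166,  0.01234899]), 'moment': array([ 0.01222914, -0.01931689, -0.00956084]), 'gripper_force': 0.0, 'width': 85.54883664281174}
```

View pics/crop.png

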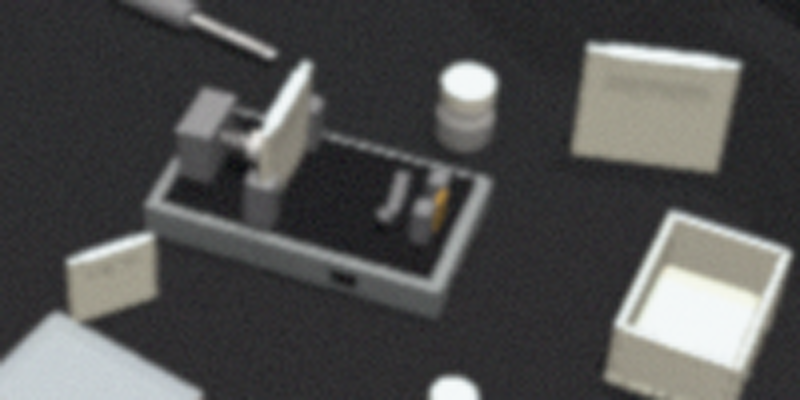

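The crop confirms it: the middle-sized panel stands in the slots, centred at about (283,120). The small and large look-alikes are free plates at (112,275) and (655,105). Next I'll move above the guard for a close look.

```bash
cat >> h.py <<'E'
from scipy.spatial.transform import Rotation as R
def rot(q): return R.from_quat([q[1],q[2],q[3],q[0]])
def target(yaw,tilt=0):
    "tool down, tool y at yaw deg; tilt = rotation about tool y (deg)"
    a=np.radians(yaw); y=np.array([np.cos(a),np.sin(a),0]); z=np.array([0,0,-1.]); x=np.cross(y,z)
    return R.from_matrix(np.stack([x,y,z],1))*R.from_euler('y',tilt,degrees=True)
def go(pos,yaw,tilt=0,s=None):
    s=s or robot.read_state(); r=rot(s["tool_rot"])
    d=r.inv().apply(np.array(pos)-s["eef_pos"]); w=(r.inv()*target(yaw,tilt)).as_rotvec(degrees=True)
    print("row",np.round(d,1).tolist(),np.round(w,2).tolist(),"n>=",round(max(np.linalg.norm(d)/41.7,np.linalg.norm(w)/7.16),1))
def fish(im):
    z=im["range_z"]; v,u=np.nonzero(z>0); d=z[v,u]; a=(u-im["cx"])/im["fx"]; b=(v-im["cy"])/im["fy"]; t=np.hypot(a,b)
    ok=t<1.3; u,v,d,a,b,t=u[ok],v[ok],d[ok],a[ok],b[ok],t[ok]
    k=np.where(t>1e-6,np.tan(t)/np.maximum(t,1e-6),1); P=np.stack([a*k*d,b*k*d,d],1)
    T=np.array(im["pose"]); return P@T[:3,:3].T+T[:3,3],u,v
E
python3 -c "
from h import *
go([533,41,250],98.7)"
```

```text
row [-483.1, -296.1, 0.3] [0.0, 0.0, -29.66] n>= 13.6
```

Call:
{"op": "play_rows", "data": {
  "motion": [
    [-483,-296,0,0,0,-29.7],
    [-483,-296,0,0,0,-29.7],
    [-483,-296,0,0,0,-29.7],
    [-483,-296,0,0,0,-29.7],
    [-483,-296,0,0,0,-29.7],
    [-483,-296,0,0,0,-29.7],
    [-483,-296,0,0,0,-29.7],
    [-483,-296,0,0,0,-29.7],
    [-483,-296,0,0,0,-29.7],
    [-483,-296,0,0,0,-29.7],
    [-483,-296,0,0,0,-29.7],
    [-483,-296,0,0,0,-29.7],
    [-483,-296,0,0,0,-29.7],
    [-483,-296,0,0,0,-29.7],
    [-483,-296,0,0,0,-29.7],
    [-483,-296,0,0,0,-29.7],
    [-483,-296,0,0,0,-29.7],
    [-483,-296,0,0,0,-29.7]
  ],
  "jaw": -0.2
}}

```text
time_s: 2.2
eef_pos: [532.3, 41.9, 250.4]
tool_rot: [-0.0, -0.077, 0.997, 0.0]
contact_force: [-0.0, 0.1, -0.1]
width: 34.1
gripper_force: 0.0
```

Run:
```python
from h import *
im=robot.get_image("wrist"); np.save("w1.npy",im,allow_pickle=True); cv2.imwrite("pics/w1.png",im["pixels"])
s=robot.read_state(); print(s["eef_pos"],s["joint_positions"],s["time_s"])
P,u,v=fish(im)
def rect(lo,hi,zl,zh):
    m=(P[:,0]>lo[0])&(P[:,0]<hi[0])&(P[:,1]>lo[1])&(P[:,1]<hi[1])&(P[:,2]>zl)&(P[:,2]<zh)
    Q=P[m]
    if len(Q)<5: return len(Q)
    r=cv2.minAreaRect(Q[:,:2].astype(np.float32)); return len(Q),np.round(r[0],1),np.round(r[1],1),round(r[2],1),np.round(Q.mean(0),1)
print("guard",rect((470,20),(600,65),95,125))
print("bay",rect((430,-60),(640,220),10,90))
print("rim25-45",rect((430,-60),(640,220),33,50))
print("housing",rect((500,-50),(590,-5),65,90)); print("fork",rect((480,135),(560,175),50,75)); 
print("posts",rect((470,20),(600,60),62,76))
for t in ["guard","bay_fork","plunger"]:
    for r in robot.trace(t,im)[:2]:
        m=r["pixels"][v,u]; print(t,round(r["score"],2),r["bbox"],stats(P[m]) if m.any() else 0)
```

```text
[532.28207503  42.12196274 250.52846386] [-7.37474164e-02  2.78382145e-01 -2.58735705e-02  1.26647493e+00
  9.87847221e-05 -2.27661364e-01] 2.25
guard (859, array([531.8,  41.9]), array([84. ,  8.9]), 8.6, array([529.1,  41.4, 111.6]))
bay (18995, array([526.1,  69.5]), array([125.5, 224.8]), 8.8, array([523.1,  67.5,  38.8]))
rim25-45 (5981, array([527.7,  69.7]), array([120. , 217.5]), 8.7, array([524.3,  74.7,  34.9]))
housing (1225, array([539.9, -18.5]), array([50.1, 26.8]), 5.4, array([538.2, -17.9,  77.2]))
fork (474, array([515.2, 152.7]), array([48.8, 14.8]), 8.9, array([514.5, 151.6,  59.5]))
posts (555, array([533.1,  35.3]), array([104.5,  32.6]), 8.5, array([524.8,  37.6,  70.6]))
guard 0.88 [315.7, 142.4, 325.7, 239.8] ([527, 41, 112], [490, 34, 72], [570, 49, 113])
guard 0.72 [461.7, 42.7, 573.1, 68.1] ([351, 232, 101], [326, 198, 3], [364, 297, 106])
bay_fork 0.58 [242.1, 119.2, 441.4, 232.1] ([522, 70, 33], [461, -35, 30], [591, 175, 78])
plunger 0.94 [271.9, 174.6, 304.8, 192.5] ([536, 10, 63], [525, -6, 33], [550, 25, 69])
```

The wrist view gives consistent numbers: guard rim (531.8, 41.9, 112), fork (515, 153), housing (540, −18.5). The bay origin is about (525.8, 81.8) at 8.7°. Now I'll descend, grip and lift.

Call:
{"op": "play_rows", "data": {
  "motion": [
    [0,0,38,0,0,0],
    [0,0,76,0,0,0],
    [0,0,110,0,0,0],
    [0,0,135,0,0,0],
    [0,0,147,0,0,0],
    [0,0,147,0,0,0],
    [0,0,147,0,0,0]
  ]
}}

```text
time_s: 2.98
eef_pos: [532.7, 41.5, 103.5]
tool_rot: [-0.0, -0.077, 0.997, 0.0]
contact_force: [0.3, -0.1, 1.2]
width: 34.1
gripper_force: 0.0
```

Call:
{"op": "play_rows", "data": {
  "motion": [
    [0,0,0,0,0,0],
    [0,0,0,0,0,0],
    [0,0,0,0,0,0],
    [0,0,0,0,0,0],
    [0,0,0,0,0,0],
    [0,0,0,0,0,0]
  ],
  "jaw": -1
}}

```text
time_s: 3.48
eef_pos: [533.7, 41.1, 104.7]
tool_rot: [0.001, -0.076, 0.997, -0.0]
contact_force: [-1.5, 1.5, 6.3]
width: 7.8
gripper_force: 58.8
```

Call:
{"op": "play_rows", "data": {
  "motion": [
    [0,0,-10,0,0,0],
    [0,0,-20,0,0,0],
    [0,0,-30,0,0,0],
    [0,0,-40,0,0,0],
    [0,0,-50,0,0,0],
    [0,0,-60,0,0,0],
    [0,0,-75,0,0,0],
    [0,0,-90,0,0,0],
    [0,0,-95,0,0,0],
    [0,0,-95,0,0,0],
    [0,0,-95,0,0,0]
  ]
}}

```text
time_s: 4.4
eef_pos: [533.0, 41.1, 198.2]
tool_rot: [0.0, -0.076, 0.997, -0.0]
contact_force: [0.1, 0.2, -1.0]
width: 7.8
gripper_force: 58.8
```

Run:
```python
from h import *
im=robot.get_image("scene"); cv2.imwrite("pics/s2.png",cv2.resize(im["pixels"][100:260,250:470],None,fx=3,fy=3))
go([498,348.5,195],94.2)
```

```text
row [-12.4, 309.1, 2.8] [0.01, -0.02, 4.54] n>= 7.4
```

View pics/s2.png

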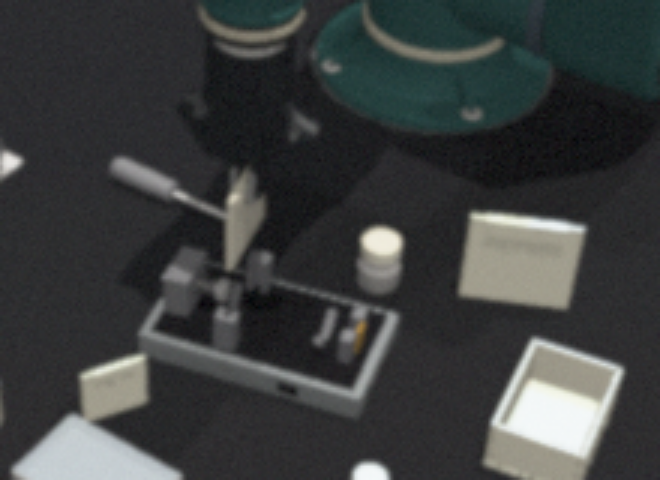

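The panel is gripped and clear of the slots, at (243,220). Next I'll carry it to the bin.

Call:
{"op": "play_rows", "data": {
  "motion": [
    [-1,30,0,0,0,0.5],
    [-3,70,0,0,0,1],
    [-5,110,0,0,0,2],
    [-7,150,0,0,0,3],
    [-8,190,0,0,0,3.5],
    [-10,230,0,0,0,4.5],
    [-10,265,0,0,0,4.5],
    [-10,292,0,0,0,4.5],
    [-10,309,0,0,0,4.5],
    [-10,309,0,0,0,4.5],
    [-10,309,0,0,0,4.5],
    [-10,309,0,0,0,4.5],
    [-10,309,0,0,0,4.5]
  ]
}}

```text
time_s: 5.53
eef_pos: [496.0, 347.0, 198.0]
tool_rot: [-0.0, -0.036, 0.999, -0.0]
contact_force: [0.6, -0.6, -0.9]
width: 7.6
gripper_force: 58.8
```

Run:
```python
from h import *
im=robot.get_image("wrist"); P,u,v=fish(im)
def rect(lo,hi,zl,zh):
    m=(P[:,0]>lo[0])&(P[:,0]<hi[0])&(P[:,1]>lo[1])&(P[:,1]<hi[1])&(P[:,2]>zl)&(P[:,2]<zh)
    Q=P[m]
    r=cv2.minAreaRect(Q[:,:2].astype(np.float32)); return len(Q),np.round(r[0],1),np.round(r[1],1),round(r[2],1),np.round(Q.mean(0),1)
print("bintop",rect((420,280),(580,410),48,65)); print(robot.read_state()["eef_pos"])
```

```text
bintop (2247, array([496.1, 350. ]), array([121.6,  87. ]), 4.0, array([482.7, 349.3,  55.7]))
[496.10780901 347.02146006 198.16352315]
```

Call:
{"op": "play_rows", "data": {
  "motion": [
    [0,3,25,0,0,0],
    [0,3,55,0,0,0],
    [0,3,85,0,0,0],
    [0,3,105,0,0,0],
    [0,3,115,0,0,0],
    [0,3,115,0,0,0],
    [0,3,115,0,0,0]
  ]
}}

```text
time_s: 6.17
eef_pos: [496.1, 350.7, 84.0]
tool_rot: [0.0, -0.037, 0.999, 0.0]
contact_force: [-0.1, 0.1, 0.4]
width: 8.0
gripper_force: 58.9
```

Call:
{"op": "play_rows", "data": {
  "motion": [
    [0,0,0,0,0,0],
    [0,0,0,0,0,0],
    [0,0,0,0,0,0],
    [0,0,0,0,0,0],
    [0,0,-20,0,0,0],
    [0,0,-60,0,0,0],
    [0,0,-100,0,0,0],
    [0,0,-130,0,0,0],
    [0,0,-160,0,0,0],
    [0,0,-160,0,0,0],
    [0,0,-160,0,0,0]
  ],
  "jaw": -0.3
}}

```text
time_s: 7.08
eef_pos: [496.3, 351.4, 244.9]
tool_rot: [0.001, -0.037, 0.999, 0.001]
contact_force: [-0.3, -0.5, -0.8]
width: 29.9
gripper_force: 0.0
```

Run:
```python
from h import *
im=robot.get_image("wrist"); P,u,v=fish(im)
for r in robot.trace("guard",im)[:3]:
    m=r["pixels"][v,u]; print(round(r["score"],2),stats(P[m]) if m.any() else 0)
cv2.imwrite("pics/w2.png",im["pixels"][50:350,150:550])
go([541,-361,220],174.6)
go([300,0,250],140)
print(robot.read_state()["joint_positions"])
```

```text
0.92 ([344, 253, 77], [327, 202, 5], [363, 300, 106])
0.85 ([489, 352, 87], [453, 347, 7], [533, 357, 88])
0.62 ([674, -6, 37], [652, -26, 3], [704, 8, 63])
row [7.2, -713.3, 22.8] [0.02, -0.05, -80.36] n>= 17.1
row [220.8, -335.5, -7.2] [-0.0, -0.05, -45.76] n>= 9.6
[ 4.82109991e-01  4.09452041e-01  1.53038328e-01  1.31528366e+00
 -5.10470095e-06  4.08044907e-01]
```

View pics/w2.png

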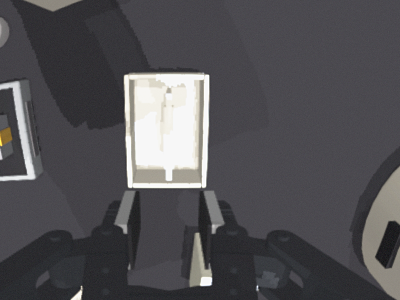

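The panel stands upright in the bin, near (167,130) in the crop, with its top at z ≈ 88 (centre ≈ 47). On to the cell.

```bash
python3 -c "
from h import *
go([541,-364,200],-5.4)"
```

```text
row [7.4, -716.3, 42.8] [-0.06, -0.02, 99.64] n>= 17.2
```

Call:
{"op": "play_rows", "data": {
  "motion": [
    [7,-716,42,0,0,99.6],
    [7,-716,42,0,0,99.6],
    [7,-716,42,0,0,99.6],
    [7,-716,42,0,0,99.6],
    [7,-716,42,0,0,99.6],
    [7,-716,42,0,0,99.6],
    [7,-716,42,0,0,99.6],
    [7,-716,42,0,0,99.6],
    [7,-716,42,0,0,99.6],
    [7,-716,42,0,0,99.6],
    [7,-716,42,0,0,99.6],
    [7,-716,42,0,0,99.6],
    [7,-716,42,0,0,99.6],
    [7,-716,42,0,0,99.6],
    [7,-716,42,0,0,99.6],
    [7,-716,42,0,0,99.6],
    [7,-716,42,0,0,99.6],
    [7,-716,42,0,0,99.6],
    [7,-716,42,0,0,99.6],
    [7,-716,42,0,0,99.6]
  ],
  "jaw": 0.6
}}

```text
time_s: 8.85
eef_pos: [541.1, -363.3, 199.8]
tool_rot: [-0.001, 0.74, 0.673, -0.0]
contact_force: [1.1, 1.4, 0.4]
width: 68.2
gripper_force: 0.0
```

Run:
```python
from h import *
im=robot.get_image("wrist"); P,u,v=fish(im); cv2.imwrite("pics/w3.png",im["pixels"])
for t in ["cell","short_center"]:
  for r in robot.trace(t,im)[:2]:
    m=r["pixels"][v,u]; Q=P[m]; Q=Q[(Q[:,2]>38)&(Q[:,2]<62)]
    if len(Q)>5:
        e=cv2.minAreaRect(Q[:,:2].astype(np.float32)); print(t,round(r["score"],2),np.round(r["bbox"]),[np.round(k,1) for k in e],stats(Q))
        T=Q[Q[:,2]>np.percentile(Q[:,2],70)]; l=cv2.fitLine(T[:,:2].astype(np.float32),cv2.DIST_L2,0,.01,.01).ravel(); print("axis",np.round(l,3),np.degrees(np.arctan2(l[1],l[0])))
s=robot.read_state(); print(s["eef_pos"],s["joint_positions"])
```

```text
cell 0.88 [300. 115. 342. 265.] [array([ 543.3, -360.8]), array([137.3,  35.4]), np.float64(84.7)] ([544, -357, 54], [524, -426, 42], [562, -298, 57])
axis [ 9.10000e-02  9.96000e-01  5.43086e+02 -3.61103e+02] 84.765884
short_center 0.91 [209. 137. 252. 245.] [array([ 458.7, -354.2]), array([104.1,  36.3]), np.float64(85.7)] ([462, -353, 53], [442, -403, 40], [477, -307, 57])
axis [ 9.30000e-02  9.96000e-01  4.57479e+02 -3.56667e+02] 84.68392
[ 541.64322477 -362.06848316  201.24082456] [-7.14248711e-01  5.00115915e-01  1.94618845e-01  1.26590405e+00
  1.11197307e-04  9.48825192e-01]
```

View pics/w3.png

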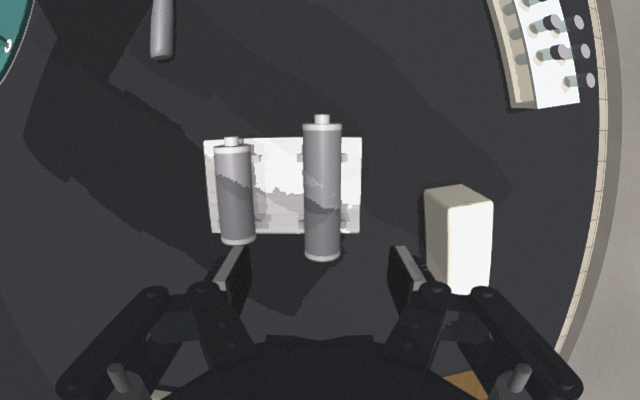

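The longer cell is at (322,187), nub up in the image (world +y), and the shorter is at (234,192). The centre of the longer cell's body is about (542.8, −364.8), axis at 84.7°.

```bash
python3 -c "
from h import *
go([542.8,-364.8,37],-5.3)"
```

```text
row [-2.7, 1.5, 164.2] [-0.02, -0.03, 0.01] n>= 3.9
```

Call:
{"op": "play_rows", "data": {
  "motion": [
    [-1,1.5,30,0,0,0],
    [-1,1.5,65,0,0,0],
    [-1,1.5,100,0,0,0],
    [-1,1.5,130,0,0,0],
    [-1,1.5,150,0,0,0],
    [-1,1.5,162,0,0,0],
    [-1,1.5,162,0,0,0],
    [-1,1.5,162,0,0,0],
    [-1,1.5,162,0,0,0]
  ]
}}

```text
time_s: 9.75
eef_pos: [543.7, -364.4, 40.6]
tool_rot: [0.001, 0.739, 0.674, 0.0]
contact_force: [1.1, -0.3, 1.0]
width: 68.3
gripper_force: 0.0
```

```bash
python3 -c "
from h import *
go([542.8,-364.8,37],-5.3); print(robot.read_state()['eef_pos'])"
```

```text
row [-0.4, -0.8, 3.6] [0.08, 0.05, -0.02] n>= 0.1
[ 543.66024876 -364.44440499   40.64994055]
```

Call:
{"op": "play_rows", "data": {
  "motion": [
    [0,-0.5,3,0,0,0],
    [0,-0.5,3,0,0,0],
    [0,-0.5,3,0,0,0]
  ]
}}

```text
time_s: 10.0
eef_pos: [542.7, -364.7, 36.8]
tool_rot: [0.0, 0.739, 0.673, 0.0]
contact_force: [0.8, -0.1, -0.4]
width: 68.3
gripper_force: 0.0
```

Call:
{"op": "play_rows", "data": {
  "motion": [
    [0,0,0,0,0,0],
    [0,0,0,0,0,0],
    [0,0,0,0,0,0],
    [0,0,0,0,0,0],
    [0,0,0,0,0,0],
    [0,0,0,0,0,0],
    [0,0,0,0,0,0]
  ],
  "jaw": -1
}}

```text
time_s: 10.58
eef_pos: [543.3, -364.9, 36.8]
tool_rot: [0.001, 0.739, 0.673, 0.0]
contact_force: [5.5, 0.1, 5.3]
width: 34.4
gripper_force: 59.6
```

Call:
{"op": "play_rows", "data": {
  "motion": [
    [0,0,-8,0,0,0],
    [0,0,-18,0,0,0],
    [0,0,-40,0,0,0],
    [0,0,-75,0,0,0],
    [0,0,-110,0,0,0],
    [0,0,-140,0,0,0],
    [0,0,-160,0,0,0],
    [0,0,-160,0,0,0],
    [0,0,-160,0,0,0],
    [0,0,-160,0,0,0]
  ]
}}

```text
time_s: 11.42
eef_pos: [542.0, -364.3, 195.2]
tool_rot: [-0.001, 0.739, 0.673, -0.0]
contact_force: [1.1, -0.3, -4.1]
width: 34.4
gripper_force: 60.6
```

Run:
```python
from h import *
im=robot.get_image("scene"); P,u,v=pts(im); s=robot.read_state(); print(s["eef_pos"],s["width"])
Rt=rot(s["tool_rot"]).as_matrix()
for r in robot.trace("cell",im)[:2]:
    Q=P[r["pixels"][v,u]]; L=(Q-s["eef_pos"])@Rt; print(round(r["score"],2),stats(Q),"tool",stats(L))
# tilt sign: tool x axis vs bay x
b=np.array([-.1513,.9885,0]); o=np.array([525.8,81.8,0])
for t in (11,-11): print(t,target(8.7,t).as_matrix()[:,0], "bayx.toolx",target(8.7,t).as_matrix()[:,0]@b)
```

```text
[ 541.86079996 -364.20233269  194.80732294] 34.343705247861
0.73 ([549, 74, 30], [460, -29, -1], [604, 183, 75]) tool ([436, -33, 166], [336, -127, 121], [545, 29, 196])
0.53 ([557, -321, 203], [537, -419, 181], [569, -292, 213]) tool ([45, 11, -8], [-53, -9, -18], [72, 23, 14])
11 [-0.14848173  0.97033247  0.190809  ] bayx.toolx 0.9816389327532828
-11 [-0.14848173  0.97033247 -0.190809  ] bayx.toolx 0.9816389327532828
```

The cell is held, centred in the grip (nub tip +72 along tool x, as expected). I'll go to a tilted hover over the bay.

```bash
cat >> h.py <<'E'
def bay(x,z,tilt,y=0):
    b=np.array([-.1513,.9885]); n=np.array([-.9885,-.1513]); p=np.array([525.8,81.8])+x*b+y*n
    go([p[0],p[1],z],8.7,tilt)
def inbay(s):
    d=s["eef_pos"][:2]-np.array([525.8,81.8]); T=rot(s["tool_rot"]).as_matrix()
    print("bay x,y,z",np.round([d@[-.1513,.9885],d@[-.9885,-.1513],s["eef_pos"][2]],1),"tilt",round(np.degrees(np.arcsin(T[2,0])),2),"F",np.round(s["contact_force"],1),"F.bx",round(s["contact_force"][:2]@[-.1513,.9885],1),s["width"],s["time_s"])
E
python3 -c "
from h import *
bay(15.3,155,13)"
```

```text
row [457.3, -61.3, 40.6] [1.48, 12.83, -14.01] n>= 11.1
```

Call:
{"op": "play_rows", "data": {
  "motion": [
    [30,-4,0,0.1,0.9,-1],
    [70,-9,0,0.2,2,-2],
    [110,-15,0,0.4,3,-3.5],
    [150,-20,5,0.5,4.3,-4.7],
    [190,-25,10,0.6,5.3,-6],
    [230,-31,20,0.7,6.4,-7],
    [270,-36,25,0.9,7.6,-8.2],
    [310,-41,30,1,8.7,-9.5],
    [350,-47,35,1.1,9.8,-10.7],
    [390,-52,40,1.3,11,-12],
    [425,-57,40,1.4,12,-13],
    [445,-60,40,1.5,12.8,-14],
    [457,-61,40,1.5,12.8,-14],
    [457,-61,40,1.5,12.8,-14],
    [457,-61,40,1.5,12.8,-14],
    [457,-61,40,1.5,12.8,-14],
    [457,-61,40,1.5,12.8,-14],
    [457,-61,40,1.5,12.8,-14]
  ]
}}

```text
time_s: 13.02
eef_pos: [524.7, 95.1, 156.2]
tool_rot: [-0.084, 0.648, 0.753, 0.073]
contact_force: [-0.5, -0.1, -3.0]
width: 34.6
gripper_force: 60.5
```

Run:
```python
from h import *
s=robot.read_state(); inbay(s); im=robot.get_image("scene"); cv2.imwrite("pics/s3.png",cv2.resize(im["pixels"][100:260,250:470],None,fx=3,fy=3))
bay(15.3,73.4,13)
P,u,v=pts(im); 
for r in robot.trace("cell",im)[:2]:
    Q=P[r["pixels"][v,u]]; L=(Q-s["eef_pos"])@rot(s["tool_rot"]).as_matrix(); print(round(r["score"],2),"tool",stats(L))
```

```text
bay x,y,z [ 13.3  -0.9 156.2] tilt 12.84 F [-0.5 -0.1 -3. ] F.bx -0.1 34.57808725814744 13.0167
row [-16.6, -1.0, 81.2] [0.09, 0.15, -0.06] n>= 2.0
0.75 tool ([15, 13, -5], [-137, -205, -32], [69, 48, 149])
```

View pics/s3.png

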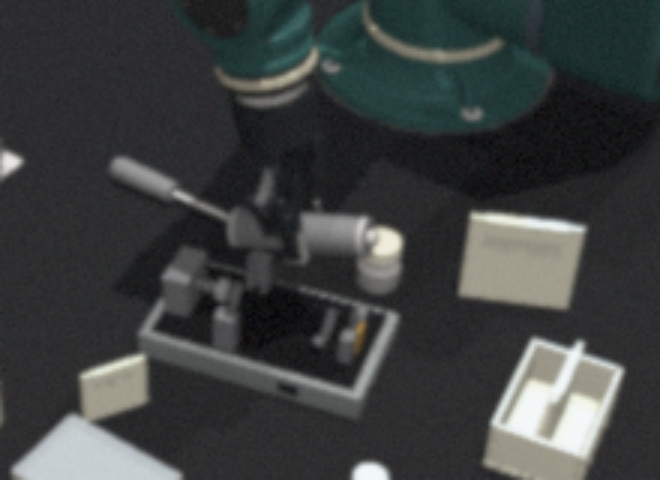

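The cell is tilted nub-up over the bay, flat end at (240,228) towards the spring and nub at (378,235); the guard is in the bin at (567,375). Now I'll descend.

Call:
{"op": "play_rows", "data": {
  "motion": [
    [-3,-0.5,20,0,0.1,0],
    [-8,-1,45,0,0.1,0],
    [-13,-1,65,0,0.1,0],
    [-15.5,-1,76,0,0.1,0],
    [-16.5,-1,81,0,0.1,0],
    [-16.5,-1,81,0,0.1,0],
    [-16.5,-1,81,0,0.1,0],
    [-16.5,-1,81,0,0.1,0]
  ]
}}

```text
time_s: 13.78
eef_pos: [523.9, 97.7, 74.5]
tool_rot: [-0.085, 0.647, 0.754, 0.074]
contact_force: [0.5, 0.8, -3.2]
width: 34.5
gripper_force: 60.6
```

Run:
```python
from h import *
s=robot.read_state(); inbay(s); bay(-7.5,73.4,13)
```

```text
bay x,y,z [16.  -0.5 74.5] tilt 12.94 F [ 0.5  0.8 -3.2] F.bx 0.7 34.49968015457123 13.7833
row [-23.2, -0.5, -4.2] [0.16, 0.06, 0.02] n>= 0.6
```

Call:
{"op": "play_rows", "data": {
  "motion": [
    [-4,-0.5,-0.7,0,0,0],
    [-8,-0.5,-1.4,0,0,0],
    [-12,-0.5,-2.2,0,0,0],
    [-15,-0.5,-2.7,0,0,0],
    [-18,-0.5,-3.2,0,0,0],
    [-18,-0.5,-3.2,0,0,0],
    [-18,-0.5,-3.2,0,0,0],
    [-18,-0.5,-3.2,0,0,0]
  ]
}}

```text
time_s: 14.45
eef_pos: [525.8, 79.9, 73.0]
tool_rot: [-0.085, 0.647, 0.754, 0.075]
contact_force: [-0.4, 6.2, 0.1]
width: 34.0
gripper_force: 60.6
```

Run:
```python
from h import *
s=robot.read_state(); inbay(s); bay(-8.5,73.4,13)
```

```text
bay x,y,z [-1.9  0.3 73. ] tilt 13.01 F [-0.4  6.2  0.1] F.bx 6.2 34.00492776686408 14.45
row [-6.3, 0.3, -1.9] [0.11, -0.01, 0.02] n>= 0.2
```

Call:
{"op": "play_rows", "data": {
  "motion": [
    [-2,0.3,-0.5,0,0,0],
    [-4,0.3,-1,0,0,0],
    [-5.5,0.3,-1.2,0,0,0],
    [-5.5,0.3,-1.2,0,0,0],
    [-5.5,0.3,-1.2,0,0,0],
    [-5.5,0.3,-1.2,0,0,0]
  ]
}}

```text
time_s: 14.95
eef_pos: [526.6, 74.6, 72.9]
tool_rot: [-0.086, 0.647, 0.754, 0.075]
contact_force: [-1.0, 8.5, 0.2]
width: 34.5
gripper_force: 60.6
```

Run:
```python
from h import *
s=robot.read_state(); inbay(s)
for t in (10,7,4,2,0):
    a=np.radians(t); fz=56.3+1.7*t/13; bay(-71+65*np.cos(a),fz+.8+65*np.sin(a),t)
```

```text
bay x,y,z [-7.3  0.3 72.9] tilt 13.04 F [-1.   8.5  0.2] F.bx 8.5 34.454892235590194 14.95
row [-0.5, 0.3, 3.2] [0.09, -3.04, 0.02] n>= 0.4
row [-0.8, 0.3, 6.9] [0.09, -6.04, 0.01] n>= 0.8
row [-1.3, 0.3, 10.7] [0.09, -9.04, 0.01] n>= 1.3
row [-1.8, 0.3, 13.2] [0.09, -11.04, 0.01] n>= 1.5
row [-2.3, 0.3, 15.7] [0.09, -13.04, 0.01] n>= 1.8
```

Call:
{"op": "play_rows", "data": {
  "motion": [
    [-0.3,0.3,1.6,0.1,-1.5,0],
    [-0.5,0.3,3.2,0.1,-3,0],
    [-0.6,0.3,5,0.1,-4.5,0],
    [-0.8,0.3,6.9,0.1,-6,0],
    [-1,0.3,8.8,0.1,-7.5,0],
    [-1.3,0.3,10.7,0.1,-9,0],
    [-1.8,0.3,13.2,0.1,-11,0],
    [-2.3,0.3,15.5,0.1,-13,0],
    [-2.3,0.3,15.5,0.1,-13,0],
    [-2.3,0.3,15.5,0.1,-13,0]
  ]
}}

```text
time_s: 15.78
eef_pos: [526.8, 76.3, 57.1]
tool_rot: [-0.0, 0.651, 0.759, 0.0]
contact_force: [-0.1, 8.3, -1.2]
width: 34.6
gripper_force: 60.7
```

Run:
```python
from h import *
s=robot.read_state(); inbay(s); bay(-1,57,0)
```

```text
bay x,y,z [-5.6 -0.1 57.1] tilt 0.04 F [-0.1  8.3 -1.2] F.bx 8.2 34.622950363975455 15.7833
row [4.6, -0.1, 0.1] [-0.0, -0.04, 0.04] n>= 0.1
```

Call:
{"op": "play_rows", "data": {
  "motion": [
    [1.5,0,0,0,0,0],
    [3,0,0.3,0,0,0],
    [4.5,0,0.5,0,0,0],
    [4.5,0,0.5,0,0,0],
    [4.5,0,0.5,0,0,0]
  ]
}}

```text
time_s: 16.2
eef_pos: [526.4, 80.1, 56.9]
tool_rot: [0.0, 0.651, 0.759, 0.0]
contact_force: [-1.3, 5.4, 5.3]
width: 34.0
gripper_force: 61.2
```

Call:
{"op": "play_rows", "data": {
  "motion": [
    [0,0,0,0,0,0],
    [0,0,0,0,0,0],
    [0,0,0,0,0,0],
    [0,0,0,0,0,0],
    [0,0,0,0,0,0],
    [0,0,0,0,0,0]
  ],
  "jaw": 0.3
}}

```text
time_s: 16.7
eef_pos: [526.2, 79.8, 56.5]
tool_rot: [0.0, 0.651, 0.759, -0.0]
contact_force: [-0.9, 0.4, -0.3]
width: 55.6
gripper_force: 0.0
```

Call:
{"op": "play_rows", "data": {
  "motion": [
    [0,0,-10,0,0,0],
    [0,0,-30,0,0,0],
    [0,0,-60,0,0,0],
    [0,0,-100,0,0,0],
    [0,0,-130,0,0,0],
    [0,0,-160,0,0,0],
    [0,0,-190,0,0,0],
    [0,0,-190,0,0,0],
    [0,0,-190,0,0,0],
    [0,0,-190,0,0,0],
    [0,0,-190,0,0,0]
  ]
}}

```text
time_s: 17.62
eef_pos: [525.7, 80.0, 245.3]
tool_rot: [-0.001, 0.651, 0.759, -0.001]
contact_force: [-0.3, 0.3, -1.1]
width: 55.5
gripper_force: 0.0
```

Run:
```python
from h import *
inbay(robot.read_state())
im=robot.get_image("wrist"); P,u,v=fish(im); cv2.imwrite("pics/w4.png",im["pixels"][50:350,150:550])
for t in ["cell","bay_fork","plunger","guard"]:
  for r in robot.trace(t,im)[:2]:
    Q=P[r["pixels"][v,u]]
    if t=="cell": Q=Q[(Q[:,2]>45)&(Q[:,2]<85)]
    if len(Q)<5: continue
    d=Q[:,:2]-[525.8,81.8]; B=np.stack([d@[-.1513,.9885],d@[-.9885,-.1513],Q[:,2]],1); print(t,round(r["score"],2),stats(B),[np.round(k,1) for k in cv2.minAreaRect(B[:,:2].astype(np.float32))])
    if t=="cell":
        T=B[abs(B[:,1])<4]; print("top z vs x",np.round(np.polyfit(T[:,0],T[:,2],1),3))
```

```text
bay x,y,z [ -1.7   0.4 245.3] tilt -0.03 F [-0.3  0.3 -1.1] F.bx 0.4 55.535743284988556 17.6167
cell 0.81 ([6, 0, 73], [-62, -17, 62], [66, 16, 77]) [array([ 1.7, -1.2]), array([141.3,  37.4]), np.float64(0.1)]
top z vs x [-3.0000e-02  7.5143e+01]
bay_fork 0.64 ([-3, 1, 33], [-115, -60, 30], [98, 60, 78]) [array([-26.9,  -0.4]), array([136.6, 264. ]), np.float64(89.8)]
plunger 0.51 ([-80, 0, 65], [-88, -8, 58], [-69, 9, 69]) [array([-78.3,   0.2]), array([20.4, 18.6]), np.float64(3.2)]
guard 0.86 ([170, 147, 66], [141, 142, 3], [214, 158, 106]) [array([191. , 180.6]), array([115.7,  64.5]), np.float64(12.3)]
guard 0.7 ([-3, 1, 33], [-114, -59, 30], [98, 59, 78]) [array([-21.4,  -0.4]), array([253.5, 134.3]), np.float64(0.6)]
```

View pics/w4.png

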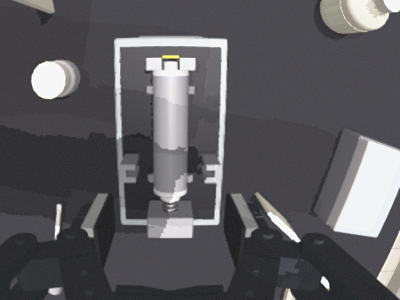

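The cell lies at (170,130) with its shoulder against the fork posts, its nub in the gap at (170,66) and the spring compressed at (170,205). Its top is at z ≈ 75, so it's home. Handing in.

```bash
python3 -c "
from h import *
print(robot.sign_off())"
```

```text
the job is handed in; nothing more can be done
None
```

The job is handed in, with no verdict returned: the guard panel stands in the bin, and the longer cell measured home in the bay against the fork with the spring pressed in; the shorter cell stayed on the rack and the arm kept clear of the bystanders.

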